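# Shut the parts washer and hold its dead-man paddle half-way

## Task

The bronze intake grille is lying in the parts washer, ready to be rinsed: press the washer's hinged lid down until it snaps past its catch, and take your hand off the lid. Only then press the sprung dead-man paddle on its stand down to the middle of its travel, where it lies level (pressing it right down to the bottom trips the machine, so never do that), and keep it there for at least three seconds. Finish while still holding the paddle half-way down with the fingers, and leave the loose things on the bench where they are.

Things in the scene. Friction and masses are not known exactly. Their poses are not given: they have to be found in the camera images.
- washer: Parts washer, a fixed grey sheet-steel tub 200 mm (its x) by 240 mm (its y) and 130 mm high, open at the top; origin at the centre of its underside on the bench. The lid is hinged along its +x edge; the catch is in the middle of its -x edge, which roughly faces the robot. It may stand on the left or the right of the bench.
- lid (a joint): Angle of the washer's flat aluminium lid (rad): 0 = shut (hard stop), grows as its free edge swings up; starts at 0.45 to 0.8. It stays where it is left (stiff hinge, 1 to 4 N at the free edge moves it). At about 0.08 rad a tongue on the free edge meets a sprung roller; passing it takes 6 to 15 N there, and below about 0.02 the roller pulls the lid home to 0 and keeps it.
- lid_press (a point): Point on the outer (upper) face of the lid, in the middle of its width and 185 mm from the hinge line, 21 mm in from the free edge: a good place to push. It moves with the lid; with the lid shut it is 137 mm above the bench.
- lid_hinge (a point): Point on the lid's hinge axis, in the middle of its width, 134 mm above the bench. The axis is horizontal; the outer face of the lid lies 3 mm above it when shut. lid_press turns about it at 185 mm radius.
- paddle (a joint): Angle of the dead-man paddle (rad): 0 = released, sprung up with its free end high; 0.2 = middle of its travel, paddle level; 0.4 = bottom stop. The spring pushes back at paddle_press with about 3 N when released, 7 N at the middle and 10 N at the bottom, and returns it as soon as it is let go.
- paddle_press (a point): Point on the black rubber tread of the steel paddle (48 mm wide, 120 mm long), in the middle of its width, 90 mm from its hinge, where to press. It is 103 mm above the bench when released, 85 mm when the paddle is level at the middle, 67 mm at the bottom.
- paddle_hinge (a point): Point on the paddle's horizontal hinge axis, in the middle of its width, 76 mm above the bench; the paddle reaches from here roughly towards the robot. Half-way, the tread is flush with the tops of the two fixed cheek plates beside the paddle (67 mm apart inside, 85 mm high).
- grille_mid (a point): Centre of the loose bronze intake grille, 110 by 74 by 8 mm, lying on the washer's raised inner floor (50 mm above the bench). It stays there.
- grommet_mid (a point): Centre of a loose black rubber grommet, a ring 60 mm across and 18 mm high, lying in front of the paddle stand. Leave alone.
- bracket_mid (a point): Centre of a loose cast-aluminium tilt bracket, 50 by 70 mm and 55 mm high, standing behind the paddle stand. Leave alone.
- spanner_mid (a point): Middle of a loose red-handled steel spanner, 190 mm long, lying behind the washer. Leave alone.
- oil_mid (a point): Centre of a loose oil bottle, 64 mm across and 170 mm high, standing on the left of the bench. Leave alone.
- tin_mid (a point): Centre of a loose steel bowl, 90 mm across and 35 mm high, on the right of the bench. Leave alone.
Mind the look-alikes: they are no part of the job. What is shaped like the part that bears paddle but yellow is not meant.

How it is judged:
By the outcome, as a careful person would: the job done as asked, in the order asked, and still so for the second after the job is handed in, while the arm keeps its last pose, push and grip.
It also fails if it takes over 48 s, if anything falls off the work surface, if the arm or the gripper's body presses on something with over 40 N, if the wrist force passes 120 N, or if a joint passes its speed limit or range.

## Robot

A 6-joint arm with a two-finger parallel gripper is mounted at the origin on the work surface. World frame = base frame: x ahead of the robot, y to its left, z up, the work surface at z = 0. Lengths are in m, angles in rad, forces in N, time in s.
With the tool pointing down it reaches from about 0.275 to 0.85 m from the base axis. Payload 19 kg.
Tool frame: the origin (TCP) lies midway between the tips of the shut fingers; the grasp point (between the pads) lies 19 mm behind it; z points along the fingers, x is the direction in which the jaws open and shut, and the axes are right-handed (so a half turn about z gives the same grasp; the last joint's range is limited). The gripper opens to 85 mm and grips with 20 to 120 N. Pads are 22 mm wide; open, the fingers measure 114 mm over their backs; the gripper's body (76 mm by 85 mm) begins 54 mm behind the grasp point. The pads swing forward as they close: fully open they stand 13 mm farther back than shut.
Start: joints at [1.185, 0.15, 1.437, -0, 1.554, -0.134], TCP at [0.143, 0.557, 0.231] pointing down, gripper open.
Joint ranges: [-2.8, 2.8], [-0.68, 2.1], [0.12, 2.68], [-1.39, 4.53], [0.16, 2.79], [-2.81, 2.81]. Speed limits (rad/s): [1.89, 1.89, 2.22, 3.01, 3.01, 3.01].

## Interface

Orientations are given as a rotation vector (axis times angle).
In Python, from bench import bot, cams, close_job gives the robot as it stands.
- The arm moves only by the tool send_rows, never from a script. Its argument "rows" is a list of rows, each a list of 3 entries, a list of its own where there are three numbers: the shift along the tool's x, y, z in m, then the turn, a rotation vector about the tool's x, y, z in degrees, then the closure in counts, from 0 (fully open) to 255 (shut). A call has 1 to 5 rows; each row is the pose to reach, as a shift and turn from the pose commanded when the call began, along the tool's axes at that moment; what a row does not reach only later rows make up. A row lasts 1/12 s, in which the tool goes at most 41.7 mm and 7.16 degrees, less where a joint would pass 70% of its speed; a pose out of reach is approached as far as the arm can. A call with a gripper value outside its range is refused whole. The fingers move at their own pace and stop on an object; "grip_force" is the grip in N (left out, the last holds). Time passes only in rows, so rows that repeat a pose let the fingers close. It gives the time, the measured TCP pose, the force and the opening at its end, in the units of the state.
- bot.observe(): the state, without advancing time (a new reading comes with each control period).
- cams.get_image(name): name is "side" or "top" or "wrist"; returns a dict with "img" (400x640x3 uint8, red, green, blue), "camera_matrix" (3x3 intrinsics, pixels), "T" (4x4, takes a point from camera to world coordinates). Camera axes: x right, y down, z forward; pixel columns grow to the right and rows downward; lengths in m; the calibration is good to about 2 mm. A picture is of the moment at which its call begins. There is no depth.
- close_job(): hands the job in, once; it reports no verdict.
The state is a dict: "t": time; "q": joint angles; "qvel": joint speeds; "joint_efforts": joint torques, N m; "tcp_pos": TCP position; "eef_rot": TCP orientation; "ft_force": force on the tool from outside, world axes, zero at the start; "torque": the same for the moment, N m; "opening": finger opening in m.
Only numpy, scipy, OpenCV 4.12 (cv2) and the standard library are available. Lean on these libraries where they do the work, as an engineer would, in place of code of your own. Each camera call takes 0.05 s, during which the arm holds its last target.

## Working session

There is one attempt and no reset: what is moved stays moved. The work goes in short steps, Python scripts to look and compute and a tool call to move; the robot and the scene stay as the last step left them, time stands still between calls to the robot, and variables do not carry over. Pictures are saved under pics/ and viewed, and the job is handed in when it is done.

Besides the shell and the picture viewer there is one more tool, called after "Call:" as a command line: name --argument value ..., lists and objects as JSON in quotes. send_rows: Moves the arm, as the interface text tells. Its arguments: {"type":"object","properties":{"rows":{"type":"array","items":{"type":"array"}},"grip_force":{"type":"number"}},"required":["rows"]}

```bash
mkdir -p pics; ls
python3 - <<'E'
from bench import bot,cams
import cv2,numpy as np
print(bot.observe())
for n in ["side","top","wrist"]:
    r=cams.get_image(n); cv2.imwrite(f"pics/{n}0.png",cv2.cvtColor(r["img"],cv2.COLOR_RGB2BGR))
    np.savez(f"pics/{n}0.npz",**r); print(n,r["camera_matrix"].tolist(),r["T"].round(4).tolist())
E
```

```text
pics
{'t': 0.0, 'q': array([ 1.18498314e+00,  1.50982959e-01,  1.43799831e+00,  3.88303071e-06,
        1.55379268e+00, -1.33985191e-01]), 'qvel': array([-1.43520923e-03,  1.23611457e-03, -1.36929297e-03, -5.83747056e-05,
       -1.35717317e-03,  6.13058071e-04]), 'joint_efforts': array([-1.86462225e-03, -7.13047743e+01, -5.70873034e+01, -3.44383752e-04,
        8.83627479e-03, -2.31721134e-05]), 'tcp_pos': array([0.14319682, 0.55664367, 0.23069348]), 'eef_rot': array([ 2.48236110e+00,  1.92452157e+00, -1.60796750e-03]), 'ft_force': array([ 0.50926798,  1.1786913 , -0.01787865]), 'torque': array([ 0.00265556,  0.0586148 , -0.00114384]), 'opening': 0.08554690297447022}
side [[489.6551057882686, 0.0, 318.13242279286004], [0.0, 489.6551057882686, 199.95771537562175], [0.0, 0.0, 1.0]] [[-0.9931, -0.083, 0.0823, 0.36], [-0.1169, 0.6981, -0.7064, 1.2272], [0.0012, -0.7112, -0.703, 1.3544], [0.0, 0.0, 0.0, 1.0]]
top [[458.17572013180893, 0.0, 316.43747645046557], [0.0, 458.17572013180893, 196.97401665705178], [0.0, 0.0, 1.0]] [[0.0099, -0.9943, 0.1066, 0.3732], [-0.9999, -0.0086, 0.012, -0.0126], [-0.011, -0.1067, -0.9942, 1.5283], [0.0, 0.0, 0.0, 1.0]]
wrist [[324.06820678951993, 0.0, 326.27311372824437], [0.0, 324.06820678951993, 199.9945268569111], [0.0, 0.0, 1.0]] [[0.2489, 0.9208, 0.3004, 0.0641], [0.9685, -0.2364, -0.0779, 0.5784], [-0.0007, 0.3104, -0.9506, 0.3728], [0.0, 0.0, 0.0, 1.0]]
```

View pics/side0.png

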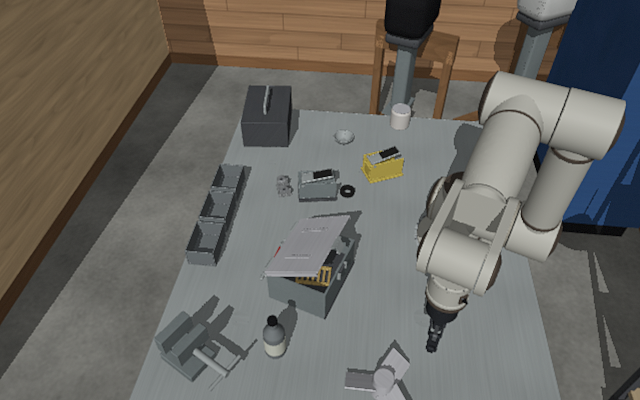

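View pics/top0.png

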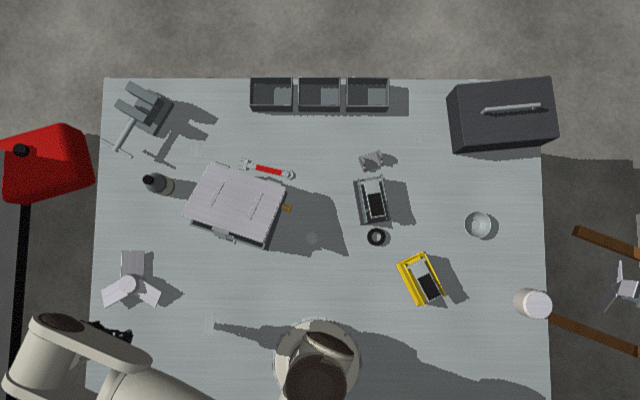

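The top view shows the washer with its raised lid around (235,205). The grey paddle stand is at (372,200), with the grommet at (376,237) and the bracket at (371,160). Two things could be taken for the paddle: the grey stand at top(372,200) and the yellow stand at top(420,278). The yellow one is the decoy, so I choose the grey one. Next I'll take close crops.

Run:
```python
import cv2
def crop(n,x0,y0,w,h,k,o):
    i=cv2.imread(f"pics/{n}0.png")[y0:y0+h,x0:x0+w]; i=cv2.resize(i,None,fx=k,fy=k,interpolation=cv2.INTER_CUBIC)
    for x in range(x0-x0%10+10,x0+w,10):
        cv2.putText(i,str(x),((x-x0)*k-8,9),0,.3,(0,0,255),1); cv2.line(i,((x-x0)*k,10),((x-x0)*k,15),(0,0,255),1)
    for y in range(y0-y0%10+10,y0+h,10):
        cv2.putText(i,str(y),(0,(y-y0)*k+4),0,.3,(0,0,255),1);cv2.line(i,(20,(y-y0)*k),(25,(y-y0)*k),(0,0,255),1)
    cv2.imwrite(f"pics/{o}.png",i)
crop("top",340,140,70,115,5,"c_tp")
crop("top",175,150,130,105,6,"c_tw")
crop("side",255,200,110,120,5,"c_sw")
crop("side",270,155,100,60,8,"c_sp")
```

```text
(no output)
```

View pics/c_tp.png

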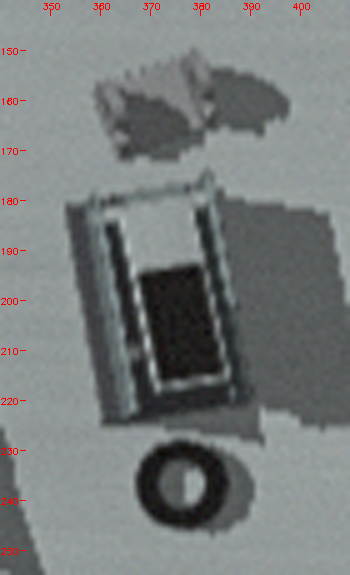

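View pics/c_tw.png

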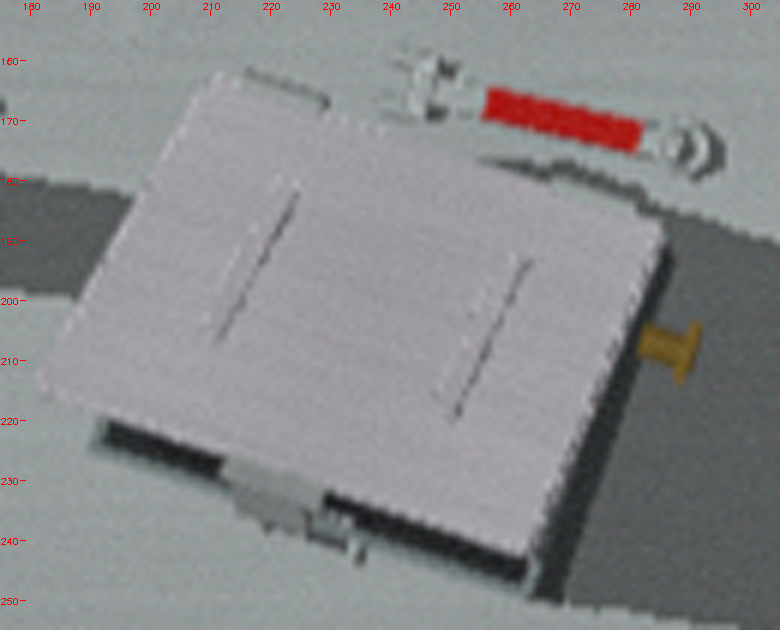

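View pics/c_sw.png

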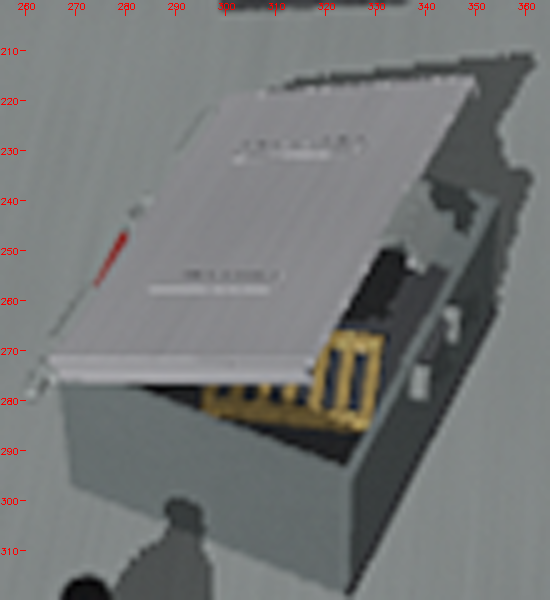

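View pics/c_sp.png

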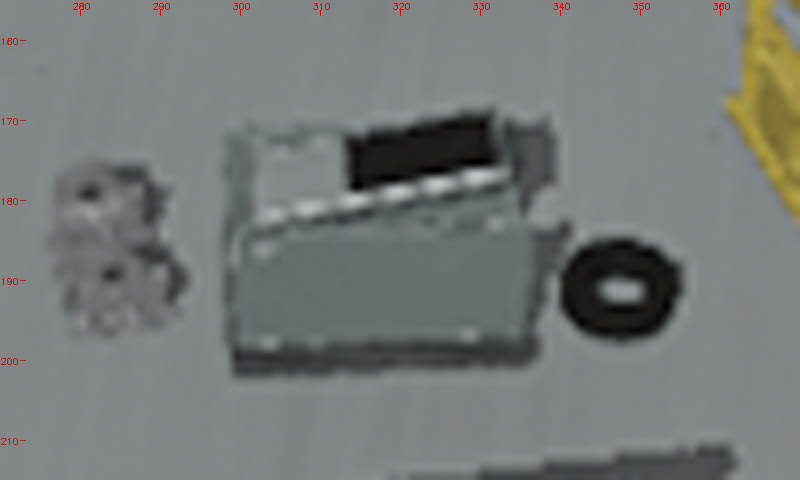

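```bash
cat > h.py <<'E'
import numpy as np,cv2
from scipy.optimize import least_squares
C={n:np.load(f"pics/{n}0.npz") for n in("top","side")}
def P(n,c=None):
    c=c or C[n]; return c["camera_matrix"]@np.linalg.inv(c["T"])[:3]
def proj(n,X):
    X=np.atleast_2d(X); h=P(n)@np.c_[X,np.ones(len(X))].T; return (h[:2]/h[2]).T
def onz(n,uv,z):
    c=C[n]; d=c["T"][:3,:3]@np.linalg.inv(c["camera_matrix"])@[uv[0],uv[1],1]; o=c["T"][:3,3]; return o+d*(z-o[2])/d[2]
E
python3 - <<'E'
from h import *
t=np.array([[367.5,194],[371.5,216],[385,213],[380,192.5]]);s=np.array([[314,179],[332,176.5],[331,169.5],[314,172.5]])
X=cv2.triangulatePoints(P("top"),P("side"),t.T,s.T);X=(X[:3]/X[3]).T
print("tread corners",X.round(4).tolist())
# washer fit
def tub(a,b,z,p): c,s=np.cos(p[2]),np.sin(p[2]); return [p[0]+c*a-s*b,p[1]+s*a+c*b,z]
def lid(r,b,p): # outer face
    th=p[3]; return tub(p[4]-r*np.cos(th)+.003*np.sin(th)*1, b,.134+r*np.sin(th)+.003*np.cos(th),p)
hw=.12
def res(p):
    hw=p[5]
    o=[(lid(.206,hw,p),"top",(183,214)),(lid(.206,-hw,p),"top",(262.5,243)),(lid(0,-hw,p),"top",(285,189)),(lid(0,hw,p),"top",(211,162)),
     (lid(.206,hw,p),"side",(317,274)),(lid(.206,-hw,p),"side",(350,217)),(lid(0,hw,p),"side",(264,272)),
     (tub(-.1,.12,.13,p),"side",(325,293)),(tub(-.1,.12,0,p),"side",(324,319)),(tub(-.1,-.12,.13,p),"side",(355,240)),(tub(.1,.12,0,p),"side",(270,298)),
     (tub(-.1,.12,.13,p),"top",(190.5,224)),(tub(-.1,-.12,.13,p),"top",(263.5,248))]
    return np.concatenate([proj(n,X)[0]-uv for X,n,uv in o])
r=least_squares(res,[.4,.3,.3,.6,.1,.12],loss="soft_l1");p=r.x
print("p",p.round(4));print(res(p).reshape(-1,2).round(1).tolist())
for th in(p[3],.3,.08,.0):
    q=p.copy();q[3]=th;print(th,np.round(lid(.185,0,q),4), np.round(lid(.206,0,q),4))
E
```

```text
tread corners [[0.5378, -0.1564, 0.089], [0.4687, -0.1677, 0.099], [0.4776, -0.2101, 0.097], [0.5429, -0.1961, 0.087]]
p [ 0.4948  0.2478 -0.3134  0.4551  0.1038  0.1225]
[[-2.0, 1.4], [-0.5, -0.2], [0.7, -3.5], [-0.3, -1.4], [1.4, -0.7], [0.7, -0.6], [-0.1, -1.2], [-0.1, 1.8], [0.4, -0.6], [-0.4, -0.9], [-1.2, -1.9], [-1.3, -0.0], [-0.3, 1.1]]
0.45507499959190606 [0.4366 0.2666 0.218 ] [0.4187 0.2724 0.2272]
0.3 [0.4262 0.27   0.1915] [0.4071 0.2762 0.1977]
0.08 [0.4183 0.2726 0.1518] [0.3984 0.279  0.1535]
0.0 [0.4175 0.2728 0.137 ] [0.3975 0.2793 0.137 ]
```

Call:
send_rows --rows '[[[0,0,-0.03],[0,0,0],255],[[0,0,-0.06],[0,0,0],255],[[-0.02,0.034,-0.07],[0,0,0],255],[[-0.04,0.067,-0.07],[0,0,0],255],[[-0.06,0.1,-0.07],[0,0,0],255]]' --grip_force 60

```text
t: 0.57
tcp_pos: [0.2257, 0.473, 0.3017]
eef_rot: [-2.481, -1.927, -0.001]
ft_force: [-0.8, 0.6, -0.1]
opening: 0.0255
```

Call:
send_rows --rows '[[[-0.02,0.034,0],[0,0,0],255],[[-0.04,0.067,0],[0,0,0],255],[[-0.06,0.1,0],[0,0,0],255],[[-0.08,0.133,0],[0,0,0],255],[[-0.1,0.167,0],[0,0,0],255]]'

```text
t: 0.98
tcp_pos: [0.3627, 0.3338, 0.3013]
eef_rot: [2.483, 1.925, 0.0]
ft_force: [-0.2, 0.8, -0.1]
opening: -0.0003
```

```bash
cat >> h.py <<'E'
from scipy.spatial.transform import Rotation as R
def st(target=None):
    from bench import bot
    s=bot.observe(); print("t",s["t"],"tcp",s["tcp_pos"].round(4),"F",s["ft_force"].round(1),"op",s["opening"].round(4),"q",s["q"].round(2))
    if target is not None: print("tool delta",R.from_rotvec(s["eef_rot"]).inv().apply(np.array(target)-s["tcp_pos"]).round(4))
    return s
E
python3 -c "
from h import *
st([.428,.269,.235])"
```

```text
Traceback (most recent call last):
  File "h.py", line 13, in st
    s=bot.observe(); print("t",s["t"],"tcp",s["tcp_pos"].round(4),"F",s["ft_force"].round(1),"op",s["opening"].round(4),"q",s["q"].round(2))
                                                                                                  ^^^^^^^^^^^^^^^^^^
AttributeError: 'float' object has no attribute 'round'
```

Call:
send_rows --rows '[[[-0.015,0.027,0],[0,0,0],255],[[-0.03,0.054,0],[0,0,0],255],[[-0.046,0.08,0.01],[0,0,0],255],[[-0.046,0.08,0.03],[0,0,0],255],[[-0.046,0.08,0.05],[0,0,0],255]]'

```text
t: 1.4
tcp_pos: [0.4292, 0.2696, 0.2507]
eef_rot: [2.485, 1.921, 0.001]
ft_force: [-0.1, 0.6, -1.0]
opening: -0.0002
```

```bash
sed -i 's/s\["opening"\].round(4)/s["opening"]/' h.py
python3 - <<'E'
from h import *
st([.428,.269,.235])
from bench import cams
for n in("wrist","side"):
    r=cams.get_image(n);cv2.imwrite(f"pics/{n}1.png",cv2.cvtColor(r["img"],4))
E
```

```text
t 1.4 tcp [0.4292 0.2696 0.2507] F [-0.1  0.6 -1. ] op -0.00020354699977910432 q [ 0.41  0.    1.56 -0.    1.58 -0.91]
tool delta [-0.0009 -0.001   0.0157]
```

View pics/wrist1.png

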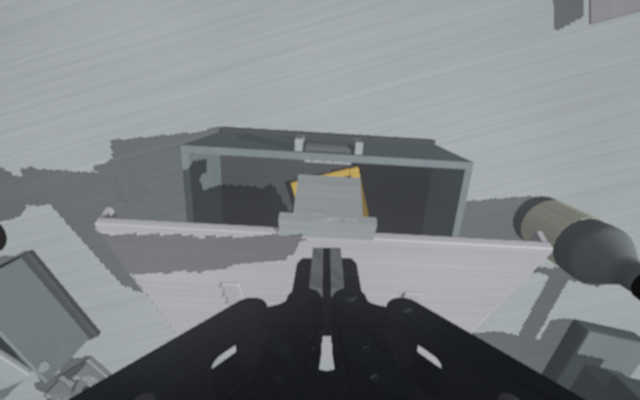

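View pics/side1.png

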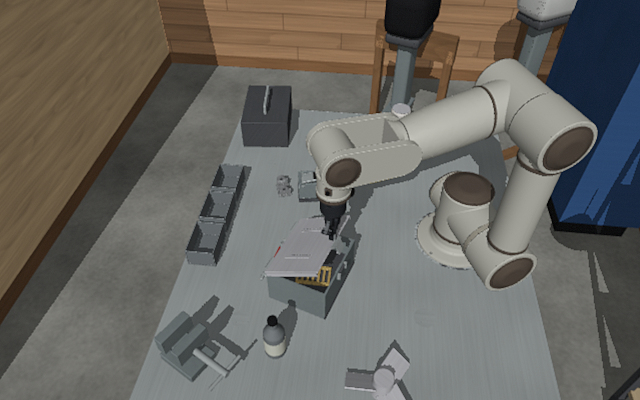

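Wrist view: the shut fingertips at (327,250) are over the middle of the lid's free edge, which runs from (100,222) to (547,240). Both the tongue at (327,222) and the fingers are central. Now I'll press down.

Call:
send_rows --rows '[[[0,0.003,0.012],[0,0,0],255],[[0,0.004,0.024],[0,0,0],255],[[0,0.004,0.036],[0,0,0],255],[[0,0.004,0.048],[0,0,0],255],[[0,0.004,0.06],[0,0,0],255]]'

```text
t: 1.92
tcp_pos: [0.4317, 0.27, 0.1902]
eef_rot: [2.482, 1.925, -0.0]
ft_force: [-0.2, 0.1, 1.3]
opening: -0.0002
```

Call:
send_rows --rows '[[[0,0,0.01],[0,0,0],255],[[0,0,0.02],[0,0,0],255],[[0,0,0.028],[0,0,0],255],[[0,0,0.036],[0,0,0],255],[[0,0,0.04],[0,0,0],255]]'

```text
t: 2.33
tcp_pos: [0.4317, 0.2698, 0.1501]
eef_rot: [-2.483, -1.925, 0.001]
ft_force: [-0.3, 0.1, 1.7]
opening: -0.0003
```

Call:
send_rows --rows '[[[0,0,0.003],[0,0,0],255],[[0,0,0.006],[0,0,0],255],[[0,0,0.009],[0,0,0],255],[[0,0,0.011],[0,0,0],255],[[0,0,0.011],[0,0,0],255]]'

```text
t: 2.75
tcp_pos: [0.4319, 0.2699, 0.1402]
eef_rot: [2.483, 1.925, 0.0]
ft_force: [0.4, 0.2, 0.5]
opening: -0.0004
```

Call:
send_rows --rows '[[[0,0,0.001],[0,0,0],255],[[0,0,0.002],[0,0,0],255],[[0,0,0.003],[0,0,0],255],[[0,0,0.003],[0,0,0],255]]'

```text
t: 3.08
tcp_pos: [0.4318, 0.2698, 0.137]
eef_rot: [2.483, 1.925, -0.001]
ft_force: [0.5, -0.2, 0.8]
opening: -0.0002
```

Call:
send_rows --rows '[[[0,0,0.001],[0,0,0],255],[[0,0,0.0015],[0,0,0],255],[[0,0,0.0015],[0,0,0],255]]'

```text
t: 3.33
tcp_pos: [0.432, 0.2699, 0.1367]
eef_rot: [2.482, 1.925, 0.001]
ft_force: [-5.0, -2.3, 12.5]
opening: -0.0001
```

Run:
```python
from h import *
st()
from bench import cams
for n in("wrist","side"):
    r=cams.get_image(n);i=cv2.cvtColor(r["img"],4)
    if n=="side": i=cv2.resize(i[180:330,230:390],None,fx=4,fy=4,interpolation=2)
    cv2.imwrite(f"pics/{n}2.png",i)
```

```text
t 3.3333 tcp [0.432  0.2699 0.1367] F [-5.  -2.3 12.5] op -0.00013408019115974083 q [ 0.41  0.07  1.73 -0.    1.35 -0.91]
```

View pics/wrist2.png

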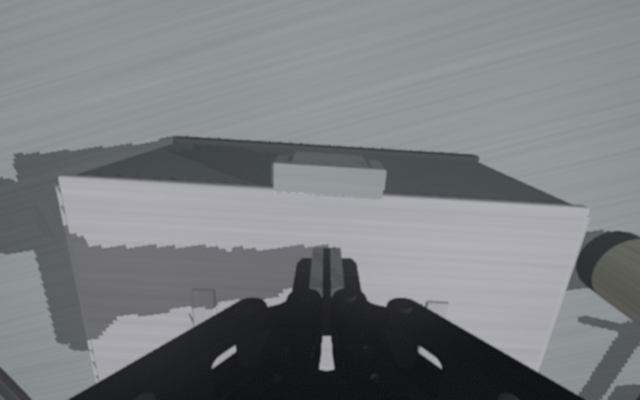

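View pics/side2.png

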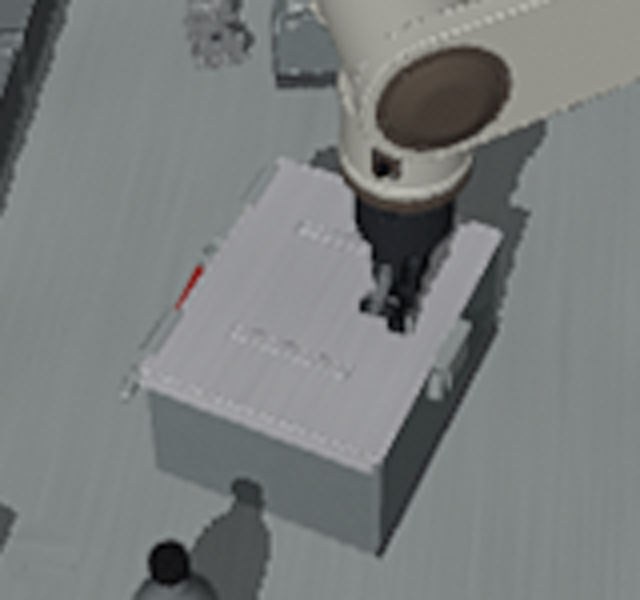

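The lid is flush and shut in both views. The tongue is over the roller at wrist (329,178), and the hard stop is felt at 12.5 N. Now I'll lift off and work out the paddle.

Call:
send_rows --rows '[[[0,0,-0.02],[0,0,0],255],[[0,0,-0.06],[0,0,0],255],[[0,0,-0.09],[0,0,0],255],[[0.03,0,-0.1],[0,0,0],255],[[0.06,0,-0.1],[0,0,0],255]]'

```text
t: 3.85
tcp_pos: [0.448, 0.3286, 0.2398]
eef_rot: [2.484, 1.922, 0.009]
ft_force: [-0.4, -0.4, -0.3]
opening: -0.0002
```

Run:
```python
from h import *
for uv,z in [((367.5,194),.093),((380,192.5),.093),((371.5,216),.108),((385,213),.108),((371,218),.109),((386,215),.109)]: print(onz("top",uv,z).round(4))
# model: paddle hinge H, yaw; points
def pt(p,r,b,th=.2):
    d=np.array([np.cos(p[2]),np.sin(p[2])]);n=np.array([-d[1],d[0]]); a=r*np.cos(th)-.009*np.sin(th)
    xy=p[:2]+d*a+n*b; return [*xy,.076+r*np.sin(th)+.009*np.cos(th)]
def res(p):
    o=[]
    w,r1,r2=p[3:6]
    for n,c in(("top",[(367.5,194),(371.5,216),(385,213.5),(380,192.5)]),("side",[(314,179),(332,176.5),(331,169.5),(314,172.5)])):
        for (r,b),uv in zip([(r1,-w),(r2,-w),(r2,w),(r1,w)],c): o.append(proj(n,pt(p,r,b))[0]-uv)
    o.append(proj("top",pt(p,.12,-.024))[0]-(370,218.5));o.append(proj("top",pt(p,.12,.024))[0]-(386.5,215))
    return np.concatenate(o)
r=least_squares(res,[.56,-.175,np.pi+.2,.02,.04,.11],loss="soft_l1");p=r.x
print(p.round(4),res(p).reshape(-1,2).round(1).tolist())
print("press",np.round(pt(p,.09,0),4),np.round(pt(p,.09,0,0),4))
print("hinge proj",proj("top",[p[0],p[1],.076]))
pr=pt(p,.09,0)
st([pr[0],pr[1],.13])
from bench import cams
for n in("wrist","side"):
    r=cams.get_image(n);i=cv2.cvtColor(r["img"],4)
    if n=="side": i=cv2.resize(i[140:330,230:390],None,fx=3,fy=3,interpolation=2)
    cv2.imwrite(f"pics/{n}3.png",i)
```

```text
[ 0.5379 -0.156   0.093 ]
[ 0.543  -0.1953  0.093 ]
[ 0.4677 -0.1668  0.108 ]
[ 0.4774 -0.2086  0.108 ]
[ 0.4614 -0.1651  0.109 ]
[ 0.4711 -0.2115  0.109 ]
[ 0.5789 -0.1677  3.3144  0.0204  0.042   0.1122] [[-0.5, 0.4], [-0.2, -0.4], [-0.7, -0.0], [-0.2, -0.2], [0.1, -0.4], [0.1, -1.3], [0.3, -1.3], [-0.4, -1.0], [0.6, -0.3], [-0.6, 0.7]]
press [ 0.4938 -0.1826  0.1027] [ 0.4903 -0.1832  0.085 ]
hinge proj [[370.61379437 181.87804453]]
t 3.85 tcp [0.448  0.3286 0.2398] F [-0.4 -0.4 -0.3] op -0.00023375445518428658 q [ 0.49  0.1   1.47 -0.    1.56 -0.82]
tool delta [-0.4838  0.1721  0.1087]
```

View pics/side3.png

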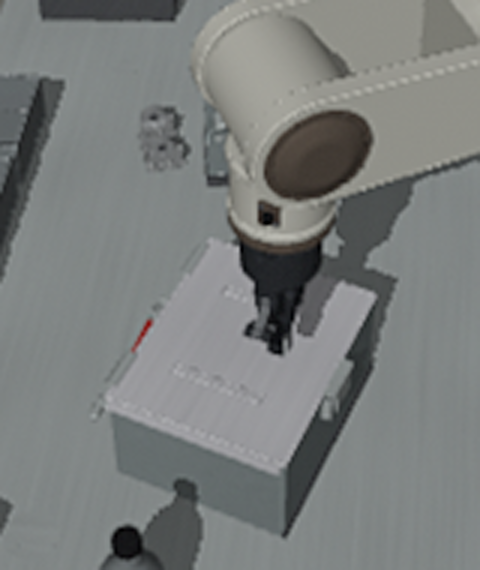

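The lid stays shut with the hand off it. Now to the paddle.

Call:
send_rows --rows '[[[-0.036,0.013,0],[0,0,0],255],[[-0.072,0.026,0],[0,0,0],255],[[-0.108,0.039,0],[0,0,0],255],[[-0.144,0.052,0],[0,0,0],255],[[-0.18,0.065,0],[0,0,0],255]]'

```text
t: 4.37
tcp_pos: [0.4644, 0.1356, 0.2356]
eef_rot: [2.482, 1.926, -0.0]
ft_force: [1.3, -0.2, -0.4]
opening: 0.0001
```

Call:
send_rows --rows '[[[-0.036,0.013,0],[0,0,0],255],[[-0.072,0.026,0],[0,0,0],255],[[-0.108,0.039,0],[0,0,0],255],[[-0.144,0.052,0],[0,0,0],255],[[-0.18,0.065,0],[0,0,0],255]]'

```text
t: 4.78
tcp_pos: [0.4825, -0.0551, 0.2358]
eef_rot: [2.483, 1.925, -0.0]
ft_force: [1.0, 0.1, -0.7]
opening: 0.0001
```

Call:
send_rows --rows '[[[-0.036,0.013,0],[0,0,0],255],[[-0.072,0.026,0],[0,0,0],255],[[-0.108,0.039,0],[0,0,0],255],[[-0.123,0.042,0],[0,0,0],255],[[-0.123,0.042,0],[0,0,0],255]]'

```text
t: 5.2
tcp_pos: [0.4924, -0.186, 0.2351]
eef_rot: [-2.486, -1.92, 0.002]
ft_force: [-0.3, 0.1, -0.1]
opening: -0.0001
```

Run:
```python
from h import *
s=st([.492,-.183,.13])
from bench import cams
for n in("wrist","side","top"):
    r=cams.get_image(n);i=cv2.cvtColor(r["img"],4);np.savez(f"pics/{n}4.npz",**r)
    if n=="side": i=cv2.resize(i[120:220,250:390],None,fx=4,fy=4,interpolation=2)
    cv2.imwrite(f"pics/{n}4.png",i)
    if n=="wrist": 
        h=P(n,r)@np.c_[[[.4938,-.1826,.1027],[.5789,-.1677,.085],s["tcp_pos"],[.4644,-.188,.109]],np.ones(4)].T; print((h[:2]/h[2]).T.round(0))
```

```text
t 5.2 tcp [ 0.4924 -0.186   0.2351] F [-0.3  0.1 -0.1] op -0.00012966361249684257 q [-0.51  0.05  1.54 -0.    1.55 -1.82]
tool delta [ 0.0029 -0.001   0.1051]
[[329. 192.]
 [364. 262.]
 [324. 268.]
 [314. 164.]]
```

View pics/wrist4.png

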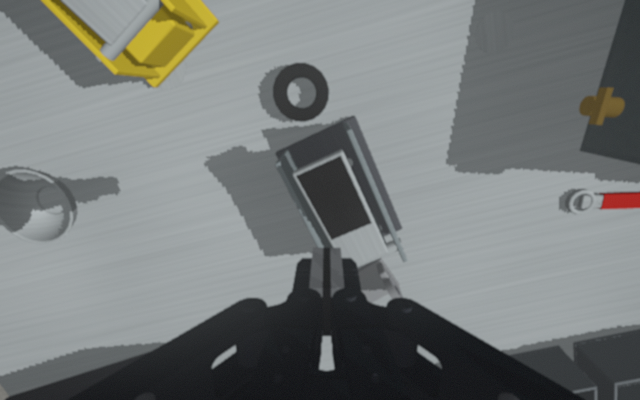

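View pics/side4.png

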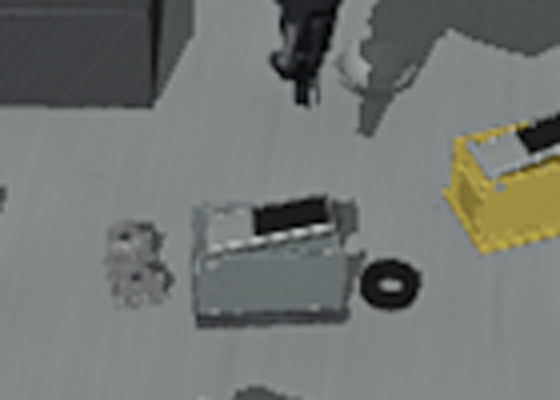

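The paddle's tread is at wrist (335,195), and projected press point lands at (329,192), within a few mm. The choice is the grey stand with the grommet in front and the bracket behind; the yellow look-alike is at the top left. Next I'll descend.

Call:
send_rows --rows '[[[0.004,-0.001,0.035],[0,0,0],255],[[0.004,-0.001,0.07],[0,0,0],255],[[0.004,-0.001,0.1],[0,0,0],255],[[0.004,-0.001,0.116],[0,0,0],255],[[0.004,-0.001,0.12],[0,0,0],255]]'

```text
t: 5.77
tcp_pos: [0.4919, -0.1766, 0.113]
eef_rot: [-2.478, -1.925, 0.003]
ft_force: [0.5, -0.1, -0.0]
opening: -0.0
```

Run:
```python
from h import *
s=st([.492,-.181,.085])
from bench import cams
for n in("wrist","side"):
    r=cams.get_image(n);i=cv2.cvtColor(r["img"],4);np.savez(f"pics/{n}5.npz",**r)
    if n=="side": i=cv2.resize(i[120:220,250:390],None,fx=5,fy=5,interpolation=2)
    cv2.imwrite(f"pics/{n}5.png",i)
```

```text
t 5.7667 tcp [ 0.4919 -0.1766  0.113 ] F [ 0.5 -0.1 -0. ] op -4.038455858403177e-05 q [-0.49  0.12  1.72 -0.    1.31 -1.81]
tool delta [-0.0042  0.0013  0.028 ]
```

View pics/wrist5.png

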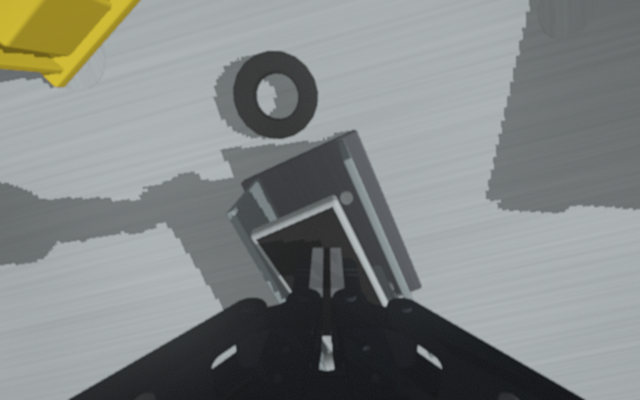

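View pics/side5.png

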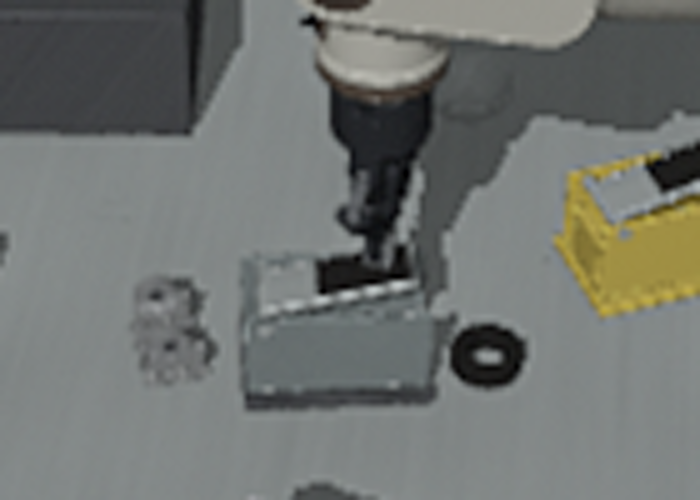

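The tip sits about 4 mm to the +y side of the paddle's midline: finger column 327 against midline ~(315,260). I'll shift 4 mm back and press down in stages.

Call:
send_rows --rows '[[[-0.004,0.001,0.0],[0,0,0],255],[[-0.004,0.001,0.006],[0,0,0],255],[[-0.004,0.001,0.012],[0,0,0],255],[[-0.004,0.001,0.018],[0,0,0],255],[[-0.004,0.001,0.018],[0,0,0],255]]'

```text
t: 6.28
tcp_pos: [0.4929, -0.1827, 0.097]
eef_rot: [-2.483, -1.925, 0.001]
ft_force: [1.7, -0.9, 3.7]
opening: 0.0
```

Call:
send_rows --rows '[[[0,0,0.003],[0,0,0],255],[[0,0,0.006],[0,0,0],255],[[0,0,0.009],[0,0,0],255],[[0,0,0.0105],[0,0,0],255],[[0,0,0.0105],[0,0,0],255]]'

```text
t: 6.7
tcp_pos: [0.4929, -0.1828, 0.0873]
eef_rot: [-2.483, -1.925, 0.001]
ft_force: [-2.7, -1.0, 5.8]
opening: 0.0002
```

Run:
```python
from h import *
s=st([.492,-.183,.085])
from bench import cams
for n in("wrist","side"):
    r=cams.get_image(n);i=cv2.cvtColor(r["img"],4);np.savez(f"pics/{n}6.npz",**r)
    if n=="side": i=cv2.resize(i[150:210,270:370],None,fx=8,fy=8,interpolation=2)
    cv2.imwrite(f"pics/{n}6.png",i)
```

```text
t 6.7 tcp [ 0.4929 -0.1828  0.0873] F [-2.7 -1.   5.8] op 0.0001594661622261969 q [-0.5   0.14  1.75 -0.    1.25 -1.82]
tool delta [-0.0004 -0.0008  0.0023]
```

View pics/wrist6.png

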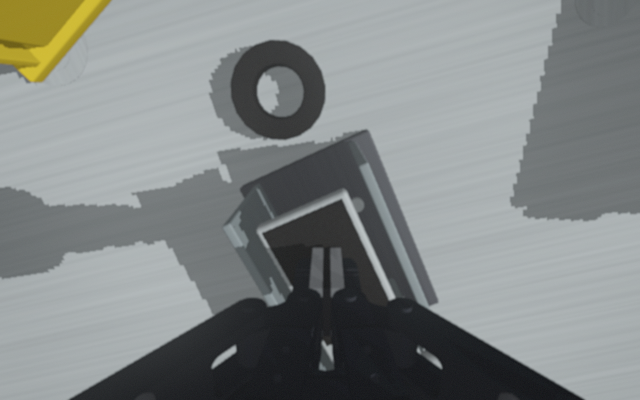

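View pics/side6.png

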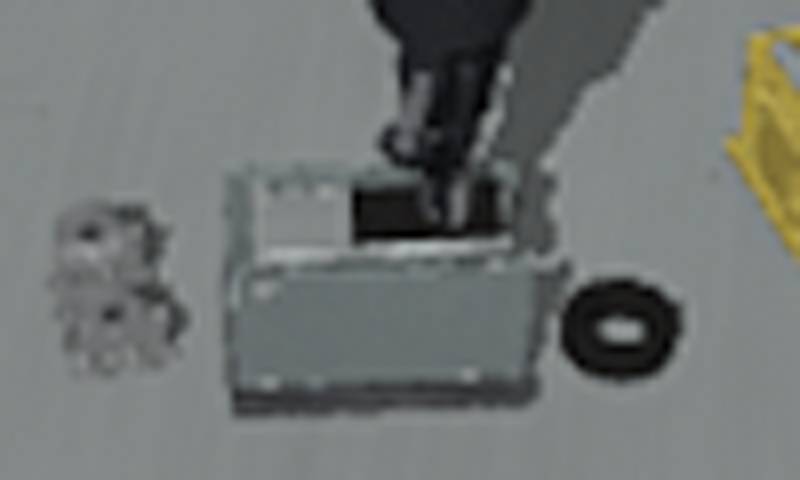

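The paddle is nearly flush, so I'll go the last 2 mm and then hold.

Call:
send_rows --rows '[[[0,0,0.001],[0,0,0],255],[[0,0,0.002],[0,0,0],255],[[0,0,0.002],[0,0,0],255],[[0,0,0.002],[0,0,0],255],[[0,0,0.002],[0,0,0],255]]'

```text
t: 7.22
tcp_pos: [0.4929, -0.1828, 0.0857]
eef_rot: [2.483, 1.925, -0.001]
ft_force: [-4.0, -1.6, 6.7]
opening: 0.0
```

Run:
```python
from h import *
s=st([.492,-.183,.085])
from bench import cams
for n in("side","top"):
    r=cams.get_image(n);i=cv2.cvtColor(r["img"],4);cv2.imwrite(f"pics/{n}7f.png",i)
    if n=="side": i=cv2.resize(i[150:210,270:370],None,fx=8,fy=8,interpolation=2)
    cv2.imwrite(f"pics/{n}7.png",i)
st()
```

```text
t 7.2167 tcp [ 0.4929 -0.1828  0.0857] F [-4.  -1.6  6.7] op 6.246465087622242e-06 q [-0.5   0.14  1.75 -0.    1.25 -1.82]
tool delta [-0.0004 -0.0009  0.0007]
t 7.3167 tcp [ 0.4929 -0.1828  0.0857] F [-3.7 -0.3  6.1] op 8.309284621925328e-05 q [-0.5   0.14  1.75 -0.    1.25 -1.82]
```

View pics/side7.png

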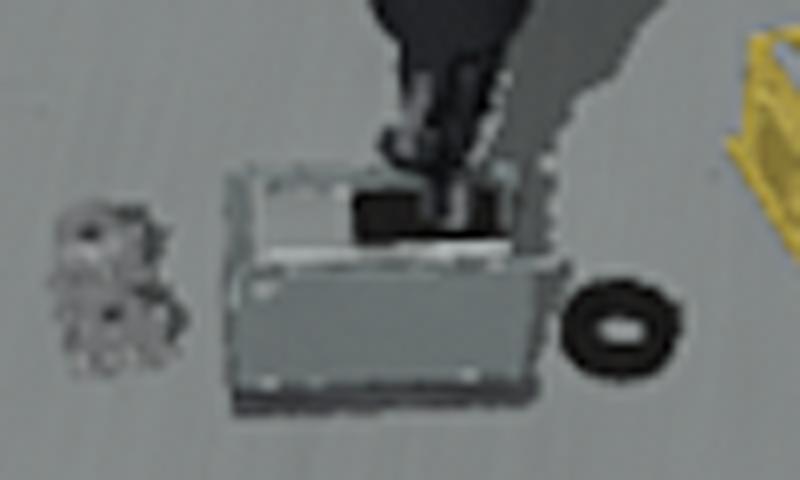

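View pics/side7f.png

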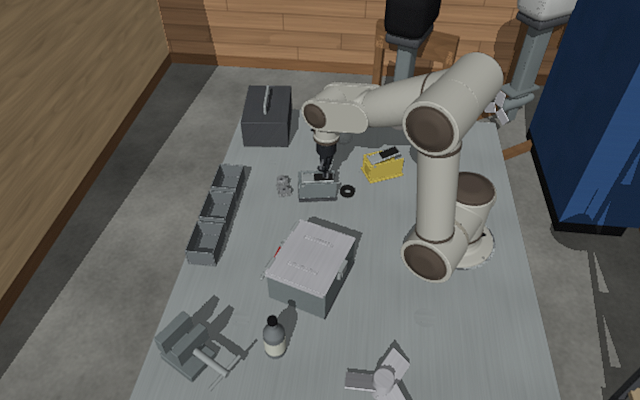

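The paddle edge runs parallel to the cheek top, about flush, and the lid is still shut. I'll make a last 0.7 mm trim and then hold for more than 3 s.

Call:
send_rows --rows '[[[0,0,0.0006],[0,0,0],255],[[0,0,0.0006],[0,0,0],255],[[0,0,0.0006],[0,0,0],255],[[0,0,0.0006],[0,0,0],255],[[0,0,0.0006],[0,0,0],255]]'

```text
t: 7.73
tcp_pos: [0.4929, -0.1828, 0.0851]
eef_rot: [2.483, 1.925, -0.001]
ft_force: [-4.8, -1.2, 7.1]
opening: -0.0001
```

Call:
send_rows --rows '[[[0,0,0],[0,0,0],255],[[0,0,0],[0,0,0],255],[[0,0,0],[0,0,0],255],[[0,0,0],[0,0,0],255],[[0,0,0],[0,0,0],255]]'

```text
t: 8.15
tcp_pos: [0.4929, -0.1828, 0.0851]
eef_rot: [2.483, 1.925, -0.001]
ft_force: [-4.5, -1.4, 7.8]
opening: -0.0002
```

Call:
send_rows --rows '[[[0,0,0],[0,0,0],255],[[0,0,0],[0,0,0],255],[[0,0,0],[0,0,0],255],[[0,0,0],[0,0,0],255],[[0,0,0],[0,0,0],255]]'

```text
t: 8.57
tcp_pos: [0.4929, -0.1828, 0.0851]
eef_rot: [2.483, 1.925, -0.001]
ft_force: [-4.5, -1.2, 6.2]
opening: -0.0002
```

Call:
send_rows --rows '[[[0,0,0],[0,0,0],255],[[0,0,0],[0,0,0],255],[[0,0,0],[0,0,0],255],[[0,0,0],[0,0,0],255],[[0,0,0],[0,0,0],255]]'

```text
t: 8.98
tcp_pos: [0.4929, -0.1828, 0.0851]
eef_rot: [2.483, 1.925, -0.001]
ft_force: [-4.6, -1.3, 7.1]
opening: -0.0002
```

Call:
send_rows --rows '[[[0,0,0],[0,0,0],255],[[0,0,0],[0,0,0],255],[[0,0,0],[0,0,0],255],[[0,0,0],[0,0,0],255],[[0,0,0],[0,0,0],255]]'

```text
t: 9.4
tcp_pos: [0.4929, -0.1828, 0.0851]
eef_rot: [2.483, 1.925, -0.001]
ft_force: [-5.0, -1.1, 6.3]
opening: -0.0
```

Call:
send_rows --rows '[[[0,0,0],[0,0,0],255],[[0,0,0],[0,0,0],255],[[0,0,0],[0,0,0],255],[[0,0,0],[0,0,0],255],[[0,0,0],[0,0,0],255]]'

```text
t: 9.82
tcp_pos: [0.4929, -0.1828, 0.0851]
eef_rot: [2.483, 1.925, -0.001]
ft_force: [-4.7, -1.4, 6.9]
opening: -0.0002
```

Call:
send_rows --rows '[[[0,0,0],[0,0,0],255],[[0,0,0],[0,0,0],255],[[0,0,0],[0,0,0],255],[[0,0,0],[0,0,0],255],[[0,0,0],[0,0,0],255]]'

```text
t: 10.23
tcp_pos: [0.4929, -0.1828, 0.0851]
eef_rot: [2.483, 1.925, -0.001]
ft_force: [-4.7, -1.7, 6.8]
opening: -0.0003
```

Call:
send_rows --rows '[[[0,0,0],[0,0,0],255],[[0,0,0],[0,0,0],255],[[0,0,0],[0,0,0],255],[[0,0,0],[0,0,0],255],[[0,0,0],[0,0,0],255]]'

```text
t: 10.65
tcp_pos: [0.4929, -0.1828, 0.0851]
eef_rot: [2.483, 1.925, -0.001]
ft_force: [-4.3, -1.6, 7.6]
opening: 0.0004
```

Call:
send_rows --rows '[[[0,0,0],[0,0,0],255],[[0,0,0],[0,0,0],255],[[0,0,0],[0,0,0],255],[[0,0,0],[0,0,0],255],[[0,0,0],[0,0,0],255]]'

```text
t: 11.07
tcp_pos: [0.4929, -0.1828, 0.0851]
eef_rot: [2.483, 1.925, -0.001]
ft_force: [-3.7, -0.3, 7.1]
opening: 0.0001
```

Call:
send_rows --rows '[[[0,0,0],[0,0,0],255],[[0,0,0],[0,0,0],255],[[0,0,0],[0,0,0],255],[[0,0,0],[0,0,0],255],[[0,0,0],[0,0,0],255]]'

```text
t: 11.48
tcp_pos: [0.4929, -0.1828, 0.0851]
eef_rot: [2.483, 1.925, -0.001]
ft_force: [-4.1, -0.8, 7.7]
opening: -0.0001
```

Run:
```python
from h import *
from bench import cams
st()
for n in("side","top"):
    r=cams.get_image(n);i=cv2.cvtColor(r["img"],4)
    i=cv2.resize(i[150:320,250:400],None,fx=3,fy=3,interpolation=2) if n=="side" else i
    cv2.imwrite(f"pics/{n}8.png",i)
```

```text
t 11.4833 tcp [ 0.4929 -0.1828  0.0851] F [-4.1 -0.8  7.7] op -0.00010619653949085748 q [-0.5   0.15  1.75 -0.    1.25 -1.82]
```

View pics/side8.png

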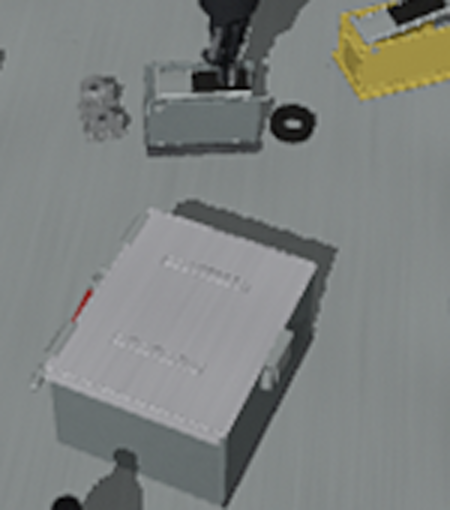

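View pics/top8.png

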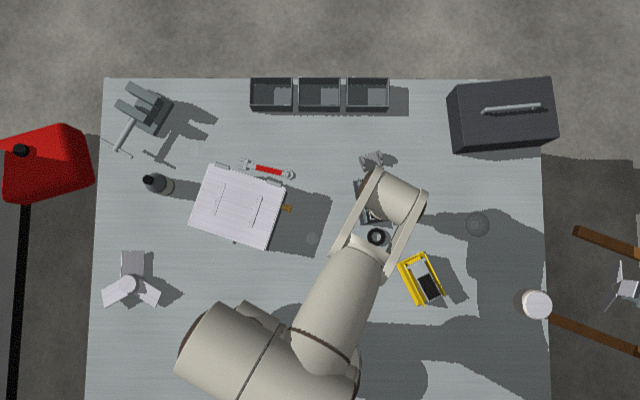

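The lid is shut, and the paddle has been held level for about 4 s at z = 85.1 mm with about 7 N. The loose things are where they were. I'm handing in.

```bash
python3 -c "
from bench import close_job
print(close_job())"
```

```text
the job is handed in; nothing more can be done
None
```

I pressed the washer lid down with the shut fingers until it snapped home, then took the hand off it. After that I pressed the grey stand's paddle, not the yellow look-alike, to the middle of its travel. I held it there for about 4 s and handed the job in still holding it, at about 11.5 s of the 48 s allowed.

- **Lid:** it met its hard stop at 136.7 mm with about 12.5 N, and the side pictures showed it still shut after I let go and at the end.
- **Paddle:** the fingertips stayed at 85.1 mm with about 7 N pushing up, which matches the middle of its travel. The side view showed it level and about flush with the cheek tops.
- **Loose things:** the grommet, bracket, spanner and oil bottle looked unmoved in the last pictures, and I kept clear of the bowl. In the last top view the arm partly covered the bracket, and the bowl was in its shadow.
- **Disagreement:** the wrist camera put the paddle's midline a few mm off my fit from the other two cameras. I shifted the fingers about 4 mm before pressing, and they ended well between the cheeks.

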